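# Set the preset timer by its click wheel and start it

## Task

Set the white kitchen timer to its red preset: with a fingertip, flick the top of its paddle wheel away from the robot one click at a time, letting the wheel come to rest after each click, until the red paddle stands straight up, and do not go past it. Then press the green button fully down to start the timer and let it go. Only touch the timer: do not lift, shove or tip it, and leave the other things alone.

Things in the scene. Friction and masses are not known exactly. Their poses are not given: they have to be found in the camera images.
- timer: White kitchen timer with a dark display on its front, 130 (x) x 164 (y) x 62 mm high, standing loose on the worktop on four rubber feet, about 1.5 kg. Origin: centre of its underside; its -x side (display) faces roughly towards the robot, its +x side roughly away, +y to its left.
- wheel_axis (a point): Centre of the paddle wheel, on its axle (along the timer's y), 58 mm above the worktop, 38 mm to the timer's +y side; axes as the timer's. Seven coloured paddles 51.4 degrees apart stand round a dark hub (radius 22 mm): 28 mm wide (y), 5 mm thick, each ending in a round bar 8 mm thick, outer edge 48 mm from the axle. The wheel's lower half is inside the housing (top at 62 mm).
- paddle_top (a point): Point on the timer where the top of the upright paddle is when the wheel rests in a click: 48 mm above the axle, 106 mm above the worktop; axes as the timer's. The two neighbouring paddles then end 18 mm lower, 38 mm before and behind. To click once, sweep a fingertip (under 35 mm long in the sweep) level along the timer's +x, its end 10 to 15 mm below this point, from 45 mm before to 48 mm past it.
- wheel (a joint): Angle of the paddle wheel, rad; grows as its top moves in the timer's +x. One click is 0.898. 0: white paddle up, 0.898: blue, 1.795: green, 2.693: yellow, 3.590: red, the wanted setting (past it: black, grey). Starts 2 to 4 clicks before red. A sprung ball holds each click (2 to 3 N at the paddle's tip to leave it); pushed past half-way it snaps on to the next by itself.
- start_top (a point): Centre of the top of the round green push button, 32 mm across, on the timer's top 80 mm to the -y side of the wheel, facing up.
- start (a joint): Travel of the green button, m: 0 up, 0.008 fully down (about 4 N); it springs back up.
- salt_shaker: Salt shaker, grey cap, 44 mm across, 90 mm high, beside the timer; leave alone. Origin under its centre.
- lemon: Yellow lemon, 83 x 58 x 58 mm, beside the timer; leave alone. Origin under its centre.
- garlic: Garlic bulb, 56 mm; leave alone. Origin under its centre.
- spice_jar: Spice jar with red cap, 45 mm across, 106 mm high; leave alone. Origin under its centre.
- teaspoon: Teaspoon, 134 mm long, lying flat; leave alone. Origin under its centre.
- espresso_cup: White espresso cup, 64 x 91 x 50 mm; leave alone. Origin under its centre.
Mind the look-alikes: they are no part of the job. Leave any turquoise look-alike of the timer alone.

How it is judged:
On the way, in this order (a step that is already met when the one before it is completed fails the run):
1. the wheel rests one click before red (yellow up) (value of joint wheel between 2.493 and 2.893 rad and velocity of joint wheel below 0.5 rad/s), for 0.2 s.
2. the wheel rests with red straight up (value of joint wheel between 3.39 and 3.79 rad and velocity of joint wheel below 0.5 rad/s), for 0.2 s.
3. the green button is pressed down with red up (value of joint start above 0.005 m and value of joint wheel between 3.39 and 3.79 rad), for 0.05 s.
At the end, for the whole second after the job is handed in: The red paddle stands straight up (within 0.2 rad), the green button has been pressed and is up again, and the timer stands still, flat on the worktop (value of joint wheel between 3.39 and 3.79 rad and value of joint start below 0.0015 m and linear speed of timer below 0.02 m/s and angle between timer's own z axis and vertical below 0.05 rad and height (world z) of timer below 0.006 m); the robot touches nothing.
It fails at once if the wheel goes past red (value of joint wheel above 4.09 rad).
It fails at once if the button is pressed before red is up (value of joint start above 0.003 m and not (value of joint wheel between 3.29 and 3.89 rad)).
It fails at once if the timer is shoved more than 30 mm, lifted or tipped (distance of any of wheel_axis, start_top from where it was at the start of the episode above 0.03 m or height (world z) of timer above 0.01 m or angle between timer's own z axis and vertical above 0.12 rad).
It fails at once if another thing is moved more than 30 mm or lifted (distance of any of salt_shaker, lemon, garlic, spice_jar, teaspoon, espresso_cup from where it was at the start of the episode above 0.03 m).
It also fails if it takes over 64 s, if anything falls off the work surface, if the arm or the gripper's body presses on something with over 40 N, if the wrist force passes 120 N, or if a joint passes its speed limit or range.

## Robot

A 6-joint arm with a two-finger parallel gripper is mounted at the origin on a cart in front of the work surface, level with it; the furniture and walls round the work are solid. World frame = base frame: x ahead of the robot, y to its left, z up, the work surface at z = 0. Lengths are in m, angles in rad, forces in N, time in s.
With the tool pointing down it reaches from about 0.35 to 0.775 m from the base axis. Payload 5.5 kg.
Tool frame: the origin (TCP) lies on the centre line of the jaws, within the pads' length; the fingertips stand 11 mm ahead of it and the grasp point (between the pads) lies 8 mm behind it (env.nose_length is the distance from the TCP to the fingertips, in m); x points along the fingers, z is the direction in which the jaws open and shut, and the axes are right-handed (so a half turn about x gives the same grasp; the last joint's range is limited). The gripper opens to 85 mm and grips with 20 to 120 N. Pads are 22 mm wide; open, the fingers measure 114 mm over their backs; the gripper's body (76 mm by 85 mm) begins 54 mm behind the grasp point. The pads swing forward as they close: fully open they stand 13 mm farther back than shut.
Start: joints at [1.078, 0.313, 0.046, 1.304, 0, 1.431], TCP at [0.199, 0.54, 0.222] pointing down, gripper open.
Joint ranges: [-2.76, 2.76], [-0.86, 1.69], [-1.03, 1.26], [-2.2, 2.34], [-1.47, 1.5], [-3.14, 3.14]. Speed limits (rad/s): [2.57, 2.57, 3.14, 3.14, 3.14, 3.14].

## Interface

Orientations are given as a unit quaternion [w, x, y, z].
In Python, from workcell import env gives the robot as it stands. The module is installed in compiled form; this text tells all that it offers.
- The arm moves only by the tool step_arm, never from a script. Its argument "moves" is a list that holds one entry, the list of rows, each a list of 7 numbers: the turn, a rotation vector about the tool's x, y, z in rad, then the shift along the tool's x, y, z in m, then the opening, from 0 (shut) to 1 (fully open). In form: [[[rx, ry, rz, tx, ty, tz, grip], ...]]. A call has 1 to 12 rows; each row is the pose to reach, as a shift and turn from the pose measured when the call began, along the tool's axes at that moment; what a row does not reach only later rows make up. A row lasts 1/10 s, in which the tool goes at most 50 mm and 8.59 degrees, less where a joint would pass 70% of its speed; a pose out of reach is approached as far as the arm can. A call with a gripper value outside its range is refused whole. The fingers move at their own pace and stop on an object; "force" is the grip in N (left out, the last holds). Time passes only in rows, so rows that repeat a pose let the fingers close. It gives the time, the measured TCP pose, the force and the opening at its end, in the units of the state.
- env.get_state(): the state, without advancing time (a new reading comes with each control period).
- env.read_camera(name): name is "scene" or "top"; returns (picture, depth): 400x640x3 uint8, red, green, blue; 400x640 float32, m along the optical axis (not along the pixel's ray), 0 where there is no reading.
- env.get_calibration(name): a dict with "mtx" (3x3 intrinsics, pixels), "distortion" ([k1, k2, p1, p2, k3] as OpenCV has them; the pictures are not rectified), "camera_from_world" (4x4, takes a point from world to camera coordinates). Camera axes: x right, y down, z forward; pixel columns grow to the right and rows downward; lengths in m; the calibration is good to about 2 mm. A picture is of the moment at which its call begins. get_calibration takes no time and is no camera call.
- env.hand_in(): hands the job in, once; it reports no verdict.
Trained networks look in the newest picture that a camera, given by its name, has taken for a name from the list of things; names that differ only in an ending like _2 or _b are one class to them, and where a whole thing is asked for, a point or a joint stands for the part that bears it (a point fixed in the world has none). Each returns a list of dicts, best first, with "confidence" (0 to 1); they miss things now and then, are a little off and sometimes report something else, mostly with a low value. They report only what shows in the picture. A call takes as long as a camera call. They do not tell look-alikes from the thing itself.
- env.boxes_of(camera, thing): "uv" ([column, row] in pixels, amid what is visible of it).
- env.silhouettes(camera, thing): "mask" (400x640 bool, what is visible of it) and "uv" ([column, row] in pixels, amid what is visible of it).
The state is a dict: "clock": time; "joint_pos": joint angles; "qvel": joint speeds; "tau": joint torques, N m; "tcp_pos": TCP position; "orientation": TCP orientation; "wrist_force": force on the tool from outside, world axes, zero at the start; "ft_torque": the same for the moment, N m; "finger_gap": finger opening in m.
Only numpy, scipy, OpenCV 4.12 (cv2) and the standard library are available. Lean on these libraries where they do the work, as an engineer would, in place of code of your own. Each camera call takes 0.05 s, during which the arm holds its last target.

## Working session

There is one attempt and no reset: what is moved stays moved. The work goes in short steps, Python scripts to look and compute and a tool call to move; the robot and the scene stay as the last step left them, time stands still between calls to the robot, and variables do not carry over. Pictures are saved under pics/ and viewed, and the job is handed in when it is done.

Besides the shell and the picture viewer there is one more tool, called after "Call:" as name(argument=value, ...) on one line, values as JSON. step_arm: Moves the arm, as the interface text tells. Its arguments: {"type":"object","properties":{"moves":{"type":"array","items":{"type":"array","items":{"type":"array","items":{"type":"number"}}}},"force":{"type":"number"}},"required":["moves"]}

```bash
mkdir -p pics
python3 - <<'E'
from workcell import env
import cv2,numpy as np
s=env.get_state(); print({k:np.round(v,4) for k,v in s.items()}, env.nose_length)
for n in ("scene","top"):
    p,d=env.read_camera(n); cv2.imwrite(f"pics/{n}0.png",p[:,:,::-1])
    np.savez(f"{n}0.npz",p=p,d=d)
    c=env.get_calibration(n); print(n,np.round(c["mtx"],1),c["distortion"],np.round(c["camera_from_world"],3))
    for t in ("timer","start_top","wheel_axis"):
        print(t,[(np.round(b["uv"],1),round(b["confidence"],2)) for b in env.boxes_of(n,t)])
E
```

```text
{'clock': np.float64(0.0), 'joint_pos': array([1.0784, 0.314 , 0.045 , 1.3036, 0.    , 1.4312]), 'qvel': array([ 0.0002,  0.0024,  0.0011, -0.0009,  0.0001,  0.0016]), 'tau': array([ 1.60000e-03, -4.80626e+01,  2.98535e+01,  1.95000e-02,
       -1.00000e-04, -0.00000e+00]), 'tcp_pos': array([0.1984, 0.5391, 0.2206]), 'orientation': array([ 0.5794, -0.4048,  0.5805,  0.4042]), 'wrist_force': array([0.4334, 0.2846, 0.0369]), 'ft_torque': array([0.0114, 0.0154, 0.0474]), 'finger_gap': np.float64(0.0856)} 0.011
scene [[439.2   0.  311.8]
 [  0.  439.2 194.4]
 [  0.    0.    1. ]] [-0.0632932  0.         0.         0.         0.       ] [[ 0.696 -0.718  0.021 -0.308]
 [-0.368 -0.382 -0.848  0.25 ]
 [ 0.616  0.582 -0.53   1.146]
 [ 0.     0.     0.     1.   ]]
timer [(array([386.6, 258.9]), 0.74), (array([283. , 207.4]), 0.57)]
start_top [(array([401. , 249.3]), 0.55), (array([293.6, 200.1]), 0.4), (array([285.6, 205. ]), 0.38)]
wheel_axis [(array([287.4, 204.5]), 0.63), (array([383.1, 260.9]), 0.61)]
top [[380.5   0.  322.8]
 [  0.  380.5 198.7]
 [  0.    0.    1. ]] [-0.03697948  0.          0.          0.          0.        ] [[-0.021 -1.     0.003  0.004]
 [-0.996  0.02  -0.092  0.447]
 [ 0.092 -0.005 -0.996  1.261]
 [ 0.     0.     0.     1.   ]]
timer [(array([290.8, 207. ]), 0.93), (array([409.5, 204.7]), 0.84)]
start_top [(array([425.1, 196.9]), 0.5)]
wheel_axis [(array([408.2, 202.9]), 0.88), (array([292.6, 208.7]), 0.63), (array([303.5, 210.6]), 0.51)]
```

View pics/scene0.png

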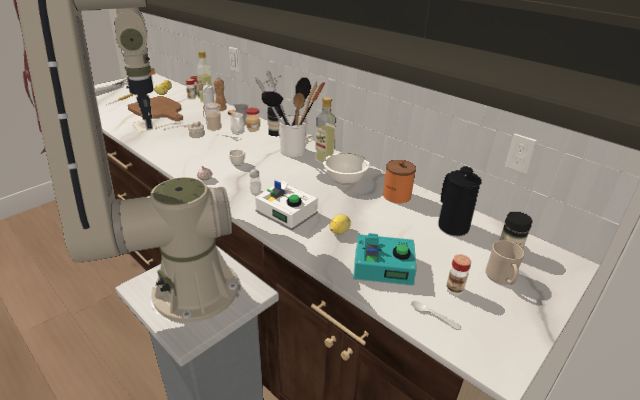

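View pics/top0.png

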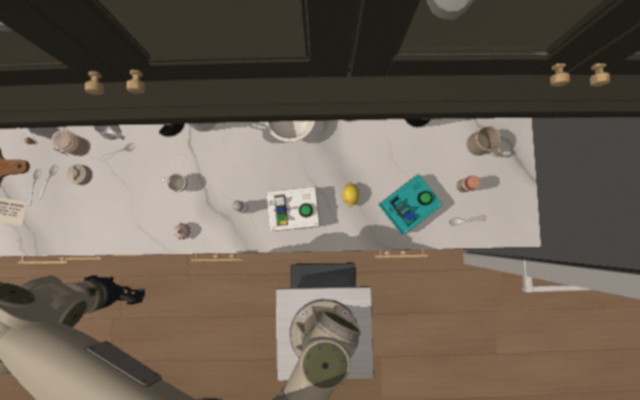

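Run:
```python
import cv2,numpy as np
p=np.load("top0.npz")["p"][140:260,230:490]
cv2.imwrite("pics/topz.png",cv2.resize(p,None,fx=3,fy=3,interpolation=cv2.INTER_CUBIC)[:,:,::-1])
p=np.load("scene0.npz")["p"][150:330,220:480]
cv2.imwrite("pics/scz.png",cv2.resize(p,None,fx=3,fy=3,interpolation=cv2.INTER_CUBIC)[:,:,::-1])
```

```text
(no output)
```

View pics/topz.png

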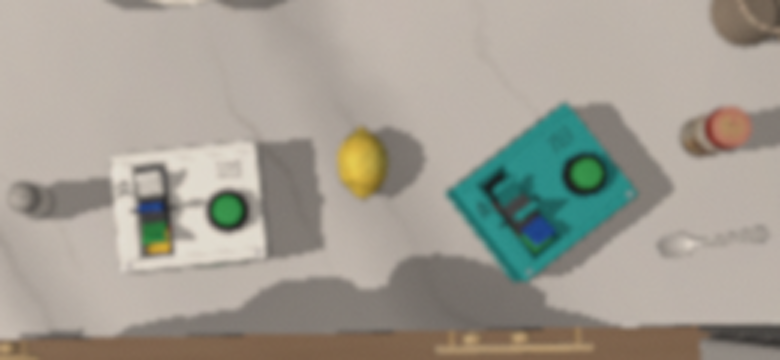

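View pics/scz.png

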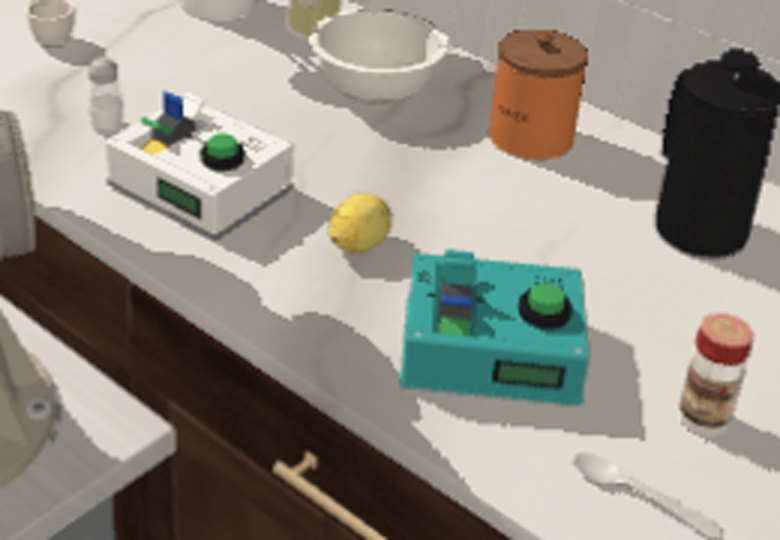

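The white timer is at about (287,205) in scene and (293,209) in top, with blue up, white behind it and green in front, so red is 3 clicks away. The turquoise look-alike is at (385,260) in scene and (410,204) in top. Next I measure the white timer's pose.

```bash
cat > h.py <<'E'
from workcell import env
import cv2,numpy as np
def cloud(n,d):
    c=env.get_calibration(n);h,w=d.shape
    u,v=np.meshgrid(np.arange(w),np.arange(h))
    q=cv2.undistortPoints(np.stack([u,v],-1).reshape(-1,1,2).astype(np.float64),c["mtx"],np.array(c["distortion"])).reshape(h,w,2)
    P=np.concatenate([q*d[...,None],d[...,None]],-1)
    T=np.linalg.inv(c["camera_from_world"])
    return P@T[:3,:3].T+T[:3,3]
def px(n,pts):
    c=env.get_calibration(n);T=c["camera_from_world"]
    r,_=cv2.Rodrigues(T[:3,:3])
    return cv2.projectPoints(np.array(pts,float).reshape(-1,1,3),r,T[:3,3],c["mtx"],np.array(c["distortion"]))[0].reshape(-1,2)
E
python3 - <<'E'
from h import *
for n in ("top","scene"):
    f=np.load(n+"0.npz");d=f["d"];p=f["p"].astype(int);W=cloud(n,d)
    # region near timer
    R=(W[...,0]>0.3)&(W[...,0]<0.75)&(W[...,1]>-0.05)&(W[...,1]<0.2)&(d>0)
    t=R&(W[...,2]>.05)&(W[...,2]<.07)
    lab=cv2.connectedComponents(t.astype(np.uint8))[1]
    for k in range(1,lab.max()+1):
        m=lab==k
        if m.sum()<40: continue
        r=cv2.minAreaRect((W[m][:,:2]*1000).astype(np.float32)); print(n,k,m.sum(),np.round(r[0]),np.round(r[1]),round(r[2],1),W[m][:,2].mean().round(4))
    g=R&(p[...,1]>p[...,0]+40)&(p[...,1]>p[...,2]+40)&(W[...,2]>.03)
    lab=cv2.connectedComponents(g.astype(np.uint8))[1]
    for k in range(1,lab.max()+1):
        m=lab==k
        if m.sum()>8: print(n,"green",m.sum(),W[m].mean(0).round(4),np.argwhere(m).mean(0)[::-1].round(1),W[m][:,2].max().round(4))
    hi=R&(W[...,2]>.09)&(W[...,2]<.12)
    for q in np.argwhere(hi): print(n,q[::-1],W[tuple(q)].round(4),p[tuple(q)])
E
```

```text
top 14 1466 [415.  96.] [131. 160.] 4.3 0.0611
top green 79 [0.408  0.0521 0.0842] [305.3 209.6] 0.093
top green 39 [0.3856 0.1304 0.0818] [280.9 217.2] 0.0917
top [281 197] [0.4494 0.1285 0.09  ] [170 164 155]
top [277 198] [0.4462 0.141  0.0924] [189 182 173]
top [275 199] [0.4434 0.1476 0.0904] [191 183 174]
top [276 199] [0.4433 0.1445 0.0902] [205 197 187]
top [281 207] [0.4166 0.1276 0.1016] [49 61 94]
top [282 207] [0.4164 0.1242 0.1042] [48 61 95]
top [275 208] [0.4139 0.1467 0.1007] [147 145 148]
top [276 208] [0.4134 0.1428 0.1066] [ 90  96 122]
top [277 208] [0.4133 0.1395 0.1083] [ 50  66 112]
top [278 208] [0.4132 0.1363 0.1086] [ 40  61 113]
top [279 208] [0.4131 0.1331 0.1095] [ 38  62 115]
top [280 208] [0.4131 0.1301 0.1078] [ 39  64 118]
top [281 208] [0.413  0.1269 0.1086] [ 40  67 123]
top [282 208] [0.4133 0.1243 0.1035] [ 38  66 122]
top [283 208] [0.413  0.1209 0.106 ] [ 34  55 102]
top [275 209] [0.4104 0.146  0.1066] [128 128 139]
top [276 209] [0.4104 0.143  0.1049] [ 77  89 126]
top [277 209] [0.4101 0.1395 0.1081] [ 43  67 122]
top [278 209] [0.4103 0.1367
[... 2050 characters left out ...]
32  57 105]
scene [278 184] [0.4069 0.1201 0.103 ] [ 29  54 101]
scene [279 184] [0.4134 0.1226 0.0993] [ 35  60 114]
scene [280 184] [0.4121 0.1163 0.1026] [ 76  94 132]
scene [275 185] [0.4061 0.134  0.0937] [ 32  58 110]
scene [276 185] [0.407  0.1301 0.0949] [ 32  58 109]
scene [277 185] [0.4108 0.1295 0.0936] [ 32  58 109]
scene [278 185] [0.4131 0.1273 0.0937] [ 32  58 109]
scene [279 185] [0.413  0.1222 0.0959] [ 33  58 108]
scene [280 185] [0.4176 0.1225 0.0939] [ 30  56 105]
scene [278 186] [0.4105 0.1245 0.0922] [ 32  59 109]
scene [279 186] [0.4135 0.1229 0.0916] [ 32  57 108]
scene [280 186] [0.4149 0.1196 0.0925] [ 31  56 105]
scene [271 191] [0.3747 0.118  0.0913] [ 88 180 105]
```

```bash
cat >> h.py <<'E'
from scipy.spatial.transform import Rotation as Ro
yaw=np.radians(4.3); TX=np.array([np.cos(yaw),np.sin(yaw),0]); TY=np.array([-np.sin(yaw),np.cos(yaw),0])
PT=np.array([.412,.132,.106])
def cur():
    s=env.get_state();w,x,y,z=s["orientation"];return s,Ro.from_quat([x,y,z,w]).as_matrix()
def plan(pt,R=None):
    s,R0=cur(); sh=R0.T@(np.array(pt)-s["tcp_pos"])
    out=[]
    for sg in (1,-1):
        Rt=np.column_stack([[0,0,-1],sg*TX,np.cross([0,0,-1],sg*TX)])
        out.append(Ro.from_matrix(R0.T@Rt).as_rotvec().round(4))
    return sh.round(4),out
E
python3 - <<'E'
from h import *
s,R=cur(); print(R.round(3)); print(plan(PT-.045*TX+[0,0,.05]))
f=np.load("top0.npz");p=f["p"].astype(int);W=cloud("top",f["d"])
m=(p[...,1]>p[...,0]+30)&(W[...,2]>.083)&(abs(W[...,1]-.05)<.03)&(abs(W[...,0]-.41)<.05)
print(m.sum(),W[m].mean(0),np.median(W[m],0))
for c in ([.418,.053,.088],[.41,.052,.088]): print(px("top",[c]),px("scene",[c]))
E
```

```text
[[-0.    -0.938  0.346]
 [-0.     0.346  0.938]
 [-1.     0.    -0.   ]]
(array([ 0.0654, -0.3001, -0.3274]), [array([ 2.7137e+00, -1.0000e-04,  2.0000e-04]), array([-4.279e-01, -2.000e-04, -0.000e+00])])
60 [0.40849778 0.05266834 0.08566548] [0.40969301 0.05287157 0.08552222]
[[304.88152869 206.39173492]] [[294.99227869 194.6738556 ]]
[[305.23739608 208.89313438]] [[293.38458749 195.73301203]]
```

Call:
step_arm(moves=[[[-0.1,0,0,0,-0.03,-0.033,0],[-0.2,0,0,0,-0.06,-0.066,0],[-0.3,0,0,0.005,-0.09,-0.1,0],[-0.4,0,0,0.01,-0.12,-0.135,0],[-0.428,0,0,0.02,-0.15,-0.17,0],[-0.428,0,0,0.03,-0.18,-0.2,0],[-0.428,0,0,0.03,-0.21,-0.23,0],[-0.428,0,0,0.03,-0.24,-0.26,0],[-0.428,0,0,0.03,-0.27,-0.295,0],[-0.428,0,0,0.03,-0.3,-0.327,0],[-0.428,0,0,0.03,-0.3,-0.327,0],[-0.428,0,0,0.03,-0.3,-0.327,0]]], force=20)

```text
clock: 1.6
tcp_pos: [0.3676, 0.128, 0.1915]
orientation: [0.482, -0.518, 0.482, 0.518]
wrist_force: [-0.4, 0.8, 0.2]
finger_gap: -0.0004
```

Run:
```python
from h import *
s,R=cur(); print(s["clock"],s["tcp_pos"],s["finger_gap"],R.round(3),s["wrist_force"],s["joint_pos"].round(2)); print(plan(PT-.045*TX+[0,0,-.012+.011]))
p,d=env.read_camera("scene");W=cloud("scene",d)
cv2.imwrite("pics/s1.png",cv2.resize(p[60:280,180:440],None,fx=3,fy=2.7)[:,:,::-1])
m=(np.linalg.norm(W[...,:2]-s["tcp_pos"][:2],axis=-1)<.03)&(W[...,2]>.12)
print(W[m].min(0),W[m].max(0), px("scene",[s["tcp_pos"],s["tcp_pos"]-[0,0,.011]]))
```

```text
1.6 [0.36757475 0.12800736 0.19154024] -0.00043402584746750106 [[ 0.    -0.997 -0.071]
 [ 0.    -0.071  0.997]
 [-1.    -0.     0.   ]] [-0.363329    0.75574081  0.2476221 ] [ 0.13 -0.03 -0.44  1.17  0.    0.06]
(array([0.0865, 0.0004, 0.0006]), [array([ 3.1381e+00,  1.0000e-04, -3.0000e-04]), array([-0.0035,  0.0002,  0.    ])])
[0.33780754 0.09834167 0.20146524] [0.39594392 0.15599457 0.59437771] [[266.17919193 162.77243191]
 [266.29815208 165.93506824]]
```

View pics/s1.png

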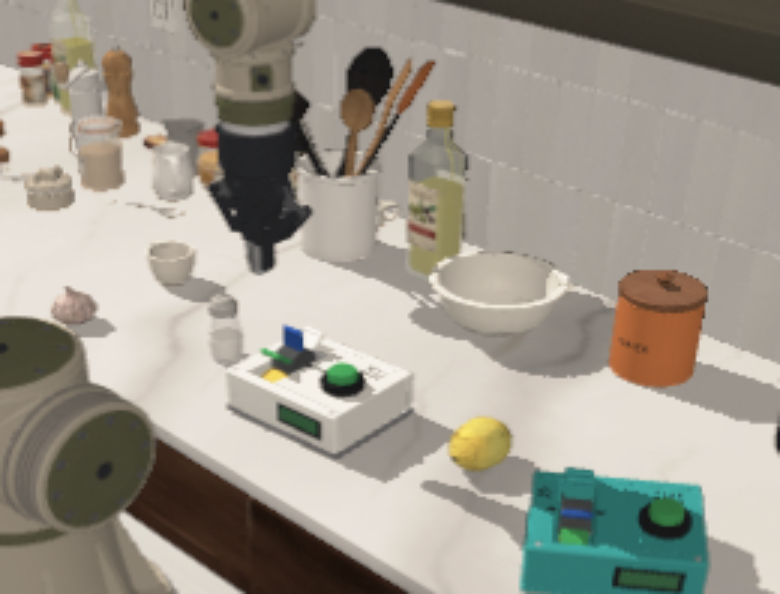

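Run:
```python
from h import *
s,R=cur(); p,d=env.read_camera("scene");W=cloud("scene",d)
for r in range(150,172): print(r,[f"{p[r,c].sum()//3}/{W[r,c,2]*1000:.0f}/{W[r,c,0]*1000:.0f}" for c in range(262,273)])
p,d=env.read_camera("top");W=cloud("top",d)
u=px("top",[s["tcp_pos"]])[0];print(u)
```

```text
150 ['121/236/358', '100/238/358', '59/240/358', '44/240/360', '34/246/355', '32/242/361', '33/243/362', '35/247/359', '34/250/358', '106/0/689', '197/1/690']
151 ['111/235/355', '88/234/358', '105/236/359', '108/235/362', '66/235/364', '34/239/361', '33/238/365', '34/237/368', '33/233/375', '185/0/683', '219/-2/689']
152 ['123/230/357', '88/230/359', '104/234/356', '121/235/358', '79/232/363', '35/236/360', '35/233/367', '34/231/371', '33/229/375', '182/-2/680', '216/-3/683']
153 ['128/228/356', '90/226/360', '105/230/357', '121/230/359', '79/231/361', '36/231/362', '34/231/364', '34/229/369', '34/230/370', '167/6/663', '201/-2/677']
154 ['128/223/358', '89/224/358', '105/227/357', '122/226/360', '82/230/357', '37/229/361', '34/227/365', '33/226/369', '34/225/372', '173/-2/667', '215/2/664']
155 ['119/220/357', '81/221/358', '105/224/356', '122/224/358', '86/223/362', '43/227/359', '33/224/365', '35/221/371', '34/221/373', '167/-3/663', '215/-1/663']
156 ['116/216/357', '80/220/355', '106/221/356', '121/223/355', '86/220/362', '46/221/363', '35/220/365', '33/219/369', '33/216/375', 
[... 1699 characters left out ...]
24/-2/587', '224/-3/591', '223/-1/592', '223/1/591']
168 ['224/-2/561', '224/0/562', '224/-3/568', '224/0/567', '224/3/567', '224/-2/576', '224/0/576', '224/3/576', '224/-2/584', '223/3/581', '224/-3/591']
169 ['224/-3/557', '225/-2/559', '224/-2/562', '224/1/562', '223/-3/569', '224/-0/568', '224/4/566', '223/1/573', '223/-1/577', '224/-0/579', '224/1/580']
170 ['224/-2/551', '224/-1/553', '224/-1/556', '224/-2/559', '224/-1/561', '223/-1/564', '224/2/563', '224/-3/572', '224/-1/572', '223/-3/577', '224/1/575']
171 ['225/-4/548', '225/-2/549', '225/-1/550', '223/0/552', '224/1/554', '224/1/557', '224/-0/561', '223/1/562', '223/-2/568', '224/-0/569', '224/-0/572']
[277.4415811  221.85298304]
```

Call:
step_arm(moves=[[[-0.0035,0,0,0.025,0,0.001,0],[-0.0035,0,0,0.05,0,0.001,0],[-0.0035,0,0,0.055,0,0.001,0],[-0.0035,0,0,0.055,0,0.001,0]]])

```text
clock: 2.15
tcp_pos: [0.3654, 0.1317, 0.1359]
orientation: [0.478, -0.52, 0.479, 0.521]
wrist_force: [-0.2, -0.2, 0.1]
finger_gap: -0.0001
```

```bash
cat > look.py <<'E'
import sys
from h import *
t=sys.argv[1]
s,R=cur(); print(s["clock"],s["tcp_pos"].round(4),s["finger_gap"].round(4),s["wrist_force"].round(2))
ims=[]
for n,(r0,r1,c0,c1) in (("scene",(140,230,220,340)),("top",(160,250,240,360))):
    p,d=env.read_camera(n);np.savez(f"{n}_{t}.npz",p=p,d=d)
    W=cloud(n,d)
    m=(p.max(-1)<140)&(np.linalg.norm(W[...,:2]-s["tcp_pos"][:2],axis=-1)<.022)&(W[...,2]>s["tcp_pos"][2]-.03)&(W[...,2]<s["tcp_pos"][2]+.08)
    if m.any(): print(n,"tip lo",np.sort(W[m][:,2])[:8].round(3),W[m][:,:2].min(0).round(3),W[m][:,:2].max(0).round(3))
    q=np.array(cv2.resize(p[r0:r1,c0:c1],None,fx=6,fy=6,interpolation=cv2.INTER_CUBIC)[:,:,::-1])
    for P,col in ((s["tcp_pos"]-[0,0,.011],(0,0,255)),(PT,(255,0,255))):
        u=px(n,[P])[0]; cv2.circle(q,(int((u[0]-c0+.5)*6),int((u[1]-r0+.5)*6)),3,col,-1)
    cv2.imwrite(f"pics/{n}_{t}.png",q)
E
python3 look.py 2
```

```text
Traceback (most recent call last):
  File "look.py", line 4, in <module>
    s,R=cur(); print(s["clock"],s["tcp_pos"].round(4),s["finger_gap"].round(4),s["wrist_force"].round(2))
                                                      ^^^^^^^^^^^^^^^^^^^^^
AttributeError: 'float' object has no attribute 'round'
```

```bash
sed -i 's/s\["finger_gap"\].round(4)/round(float(s["finger_gap"]),4)/' look.py; python3 look.py 2; python3 -c "
from h import *
for i in range(3): print(env.get_state()['tcp_pos'])"
```

```text
2.15 [0.3654 0.1317 0.1359] -0.0001 [-0.18 -0.24  0.05]
scene tip lo [0.146 0.15  0.15  0.15  0.151 0.151 0.153 0.153] [0.348 0.113] [0.38  0.146]
[0.36699986 0.13154463 0.13734127]
[0.36699986 0.13154463 0.13734127]
[0.36699986 0.13154463 0.13734127]
```

View pics/scene_2.png

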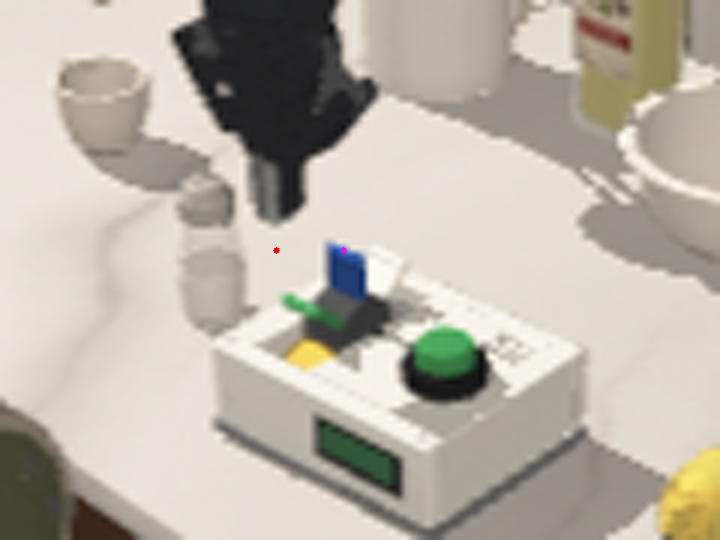

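View pics/top_2.png

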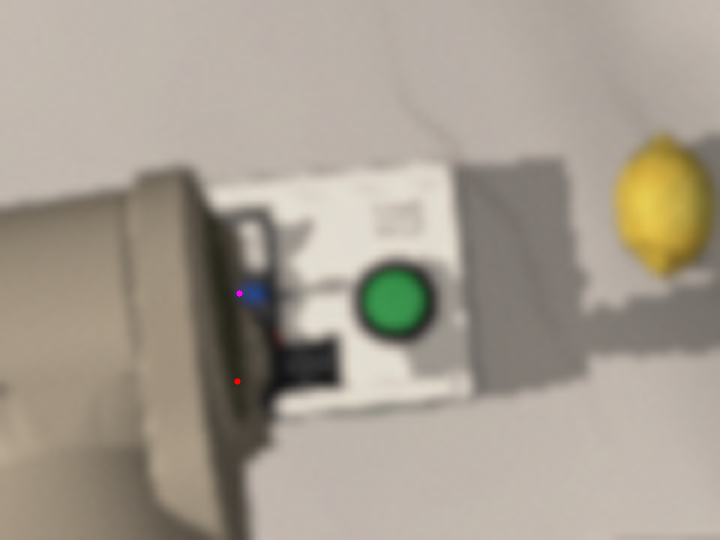

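Call:
step_arm(moves=[[[0,0,0,0.015,0,-0.003,0],[0,0,0,0.032,0,-0.003,0],[0,0,0,0.032,0,-0.003,0]]])

```text
clock: 2.55
tcp_pos: [0.3667, 0.1286, 0.105]
orientation: [0.479, -0.52, 0.479, 0.52]
wrist_force: [-0.9, -0.4, -0.4]
finger_gap: -0.0
```

```bash
python3 look.py 3
```

```text
2.55 [0.3667 0.1286 0.105 ] -0.0 [-0.94 -0.36 -0.43]
scene tip lo [0.08  0.083 0.084 0.087 0.117 0.117 0.119 0.121] [0.348 0.109] [0.384 0.148]
```

View pics/scene_3.png

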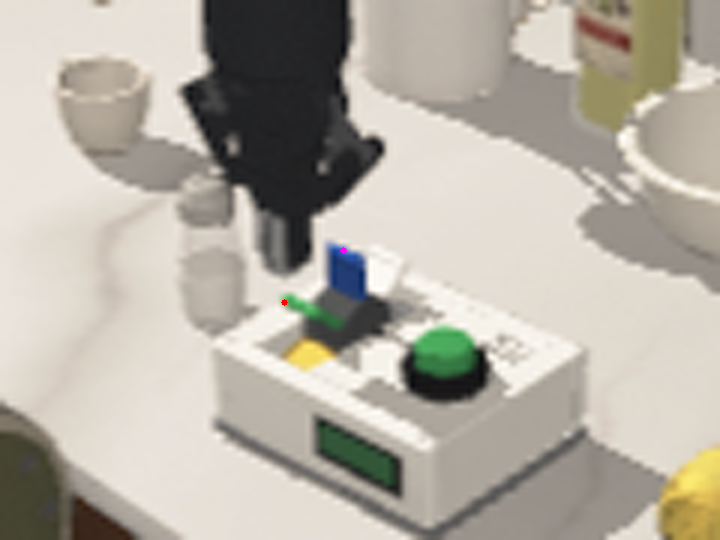

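Call:
step_arm(moves=[[[0,0,0,0,-0.008,0,0],[0,0,0,0,-0.016,0,0],[0,0,0,0,-0.024,0,0],[0,0,0,0,-0.032,0,0],[0,0,0,0,-0.04,0,0],[0,0,0,0,-0.045,0,0]]])

```text
clock: 3.25
tcp_pos: [0.4136, 0.1325, 0.1063]
orientation: [-0.48, 0.52, -0.479, -0.52]
wrist_force: [-0.5, -0.0, 0.9]
finger_gap: 0.0002
```

```bash
python3 look.py 4
```

```text
3.25 [0.4136 0.1325 0.1063] 0.0002 [-0.48 -0.04  0.86]
scene tip lo [0.076 0.077 0.077 0.077 0.077 0.077 0.078 0.078] [0.395 0.113] [0.428 0.148]
```

View pics/scene_4.png

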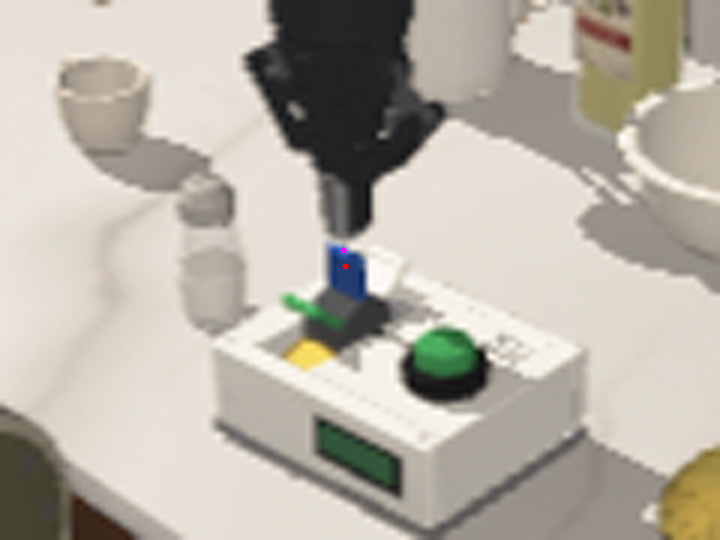

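Run:
```python
from h import *
for t,tcp in (("2",[.3665,.1316,.1368]),("3",[.3667,.1286,.105]),("4",[.4136,.1325,.1063])):
    p=np.load(f"scene_{t}.npz")["p"].astype(int).sum(-1)/3
    tcp=np.array(tcp)
    for dz in (.0,.005,.01,.015):
        c=[tcp+a*TX+b*TY+[0,0,dz] for a in(-.011,.011) for b in (-.0145,.0145)]
        u=px("scene",c); print(t,dz,u.round(1).tolist())
    u=px("scene",[tcp])[0].astype(int)
    for r in range(u[1]-6,u[1]+8): print(r,p[r,u[0]-6:u[0]+8].astype(int),u[0]-6)
```

```text
2 0.0 [[266.6, 180.8], [260.0, 177.7], [271.5, 178.2], [265.0, 175.1]]
2 0.005 [[266.5, 179.4], [259.9, 176.3], [271.5, 176.8], [264.9, 173.8]]
2 0.01 [[266.5, 178.0], [259.8, 174.9], [271.4, 175.4], [264.8, 172.4]]
2 0.015 [[266.4, 176.6], [259.8, 173.5], [271.4, 174.0], [264.8, 171.0]]
171 [206 226 166 121  89 105 117  74  35  33  34 109 203 225] 259
172 [194 225 176 128  88 106 108  65  34  34  34  82 198 225] 259
173 [195 225 178 130  87 107 109  66  35  35  36  76 196 224] 259
174 [195 225 225 173  88 107 118  75  34  35  47 154 214 225] 259
175 [196 226 226 175  96 110 121  79  40  72 153 213 225 224] 259
176 [206 225 224 210 150 127 125 110 109 159 212 224 224 224] 259
177 [210 222 225 224 225 207 167 169 212 224 224 224 224 224] 259
178 [205 219 224 224 224 224 224 224 224 224 224 224 224 223] 259
179 [198 217 223 223 223 223 223 223 223 223 223 222 223 223] 259
180 [196 215 222 223 223 223 223 223 222 222 222 223 223 222] 259
181 [194 203 218 223 223 223 222 223 223 223 222 223 223 222] 259
182 [170 197 218 223 223 223 223 223 222 223 223 223 223 223] 259
183 [158 177 212 22
[... 1838 characters left out ...]
 88 112  96  53  36  40 117 204 223] 270
178 [224 224 223 210 148  93 114  98  59  74 106 200 223 223] 270
179 [223 223 223 223 205 153 130 125 115 159 211 222 222 222] 270
180 [222 222 222 222 186 181 188 178 210 223 222 223 225 224] 270
181 [222 222 222 222 159 110 120 146 203 219 221 232 247 241] 270
182 [222 222 222 223 148  77  89 107  87  93 165 219 225 241] 270
183 [223 222 222 222 149  67  66  74  74  78 111 232 246 234] 270
184 [222 222 222 222 148  70  69  65  65  72 104 231 246 246] 270
185 [222 222 221 222 148  69  69  68  69  68  67 228 246 246] 270
186 [222 223 224 230 159  69  70  69  68  68  65 228 246 246] 270
187 [224 233 239 239 165  73  72  69  69  68  67 227 246 246] 270
```

Call:
step_arm(moves=[[[0,0,0,-0.005,0.02,0,0],[0,0,0,-0.005,0.047,0,0],[0,0,0,0.005,0.047,0,0],[0,0,0,0.014,0.047,0,0],[0,0,0,0.019,0.047,0,0],[0,0,0,0.019,0.047,0,0]]])

```text
clock: 3.95
tcp_pos: [0.3665, 0.1285, 0.0862]
orientation: [-0.479, 0.52, -0.479, -0.52]
wrist_force: [0.2, -0.5, -0.1]
finger_gap: 0.0
```

```bash
python3 look.py 5
```

```text
3.95 [0.3665 0.1285 0.0862] 0.0 [ 0.19 -0.46 -0.15]
scene tip lo [0.083 0.084 0.086 0.086 0.087 0.087 0.088 0.089] [0.348 0.109] [0.384 0.148]
```

View pics/scene_5.png

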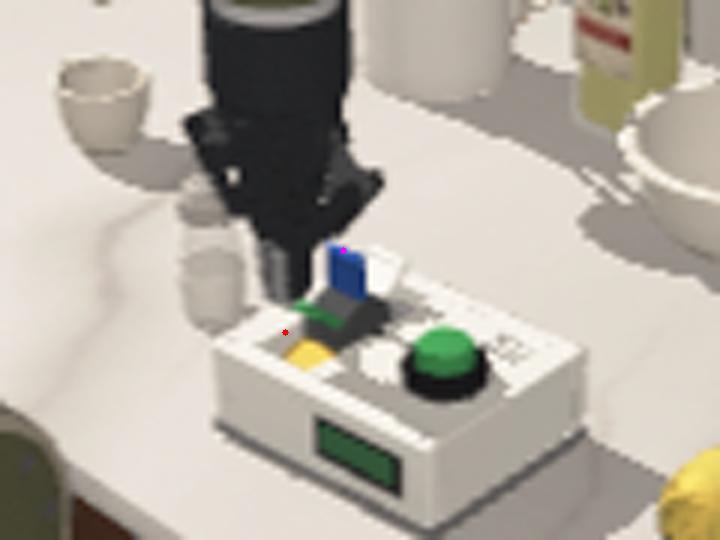

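Call:
step_arm(moves=[[[0,0,0,0,-0.008,0,0],[0,0,0,0,-0.017,0,0],[0,0,0,0,-0.026,0,0],[0,0,0,0,-0.035,0,0],[0,0,0,0,-0.044,0,0],[0,0,0,0,-0.053,0,0],[0,0,0,0,-0.062,0,0],[0,0,0,0,-0.071,0,0],[0,0,0,0,-0.08,0,0],[0,0,0,0,-0.089,0,0],[0,0,0,0,-0.094,0,0],[0,0,0,0,-0.094,0,0]]])

```text
clock: 5.25
tcp_pos: [0.4615, 0.1363, 0.087]
orientation: [-0.48, 0.52, -0.479, -0.52]
wrist_force: [-0.3, -0.4, 0.7]
finger_gap: 0.0003
```

```bash
python3 look.py 6
```

```text
5.25 [0.4615 0.1363 0.087 ] 0.0003 [-0.28 -0.4   0.74]
scene tip lo [0.085 0.095 0.1   0.1   0.101 0.101 0.104 0.106] [0.444 0.116] [0.476 0.155]
top tip lo [0.059 0.061 0.062 0.082 0.084 0.087 0.09 ] [0.443 0.115] [0.458 0.129]
```

View pics/scene_6.png

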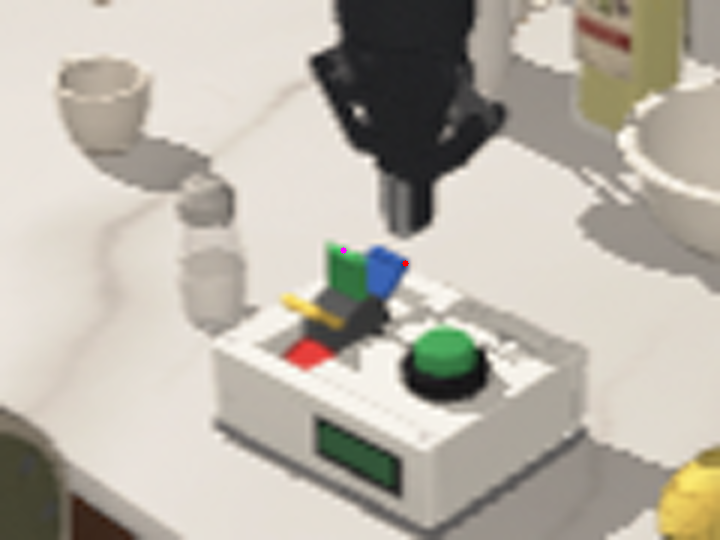

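Green is upright at (343,270) in the crop, the timer hasn't moved, and two clicks remain. I go back over the wheel and repeat.

Call:
step_arm(moves=[[[0,0,0,-0.02,0,0,0],[0,0,0,-0.035,0,0,0],[0,0,0,-0.038,0.03,0,0],[0,0,0,-0.038,0.065,0,0],[0,0,0,-0.038,0.095,0,0],[0,0,0,-0.038,0.095,0,0],[0,0,0,-0.025,0.095,0,0],[0,0,0,-0.01,0.095,0,0],[0,0,0,0.0,0.095,0,0],[0,0,0,0.0,0.095,0,0]]])

```text
clock: 6.35
tcp_pos: [0.3647, 0.1284, 0.0857]
orientation: [0.479, -0.52, 0.48, 0.521]
wrist_force: [-0.2, 0.3, 0.6]
finger_gap: -0.0003
```

```bash
python3 look.py 7
```

```text
6.35 [0.3647 0.1284 0.0857] -0.0003 [-0.2  0.3  0.6]
scene tip lo [0.082 0.083 0.098 0.099 0.1   0.101 0.102 0.103] [0.346 0.11 ] [0.381 0.148]
```

View pics/scene_7.png

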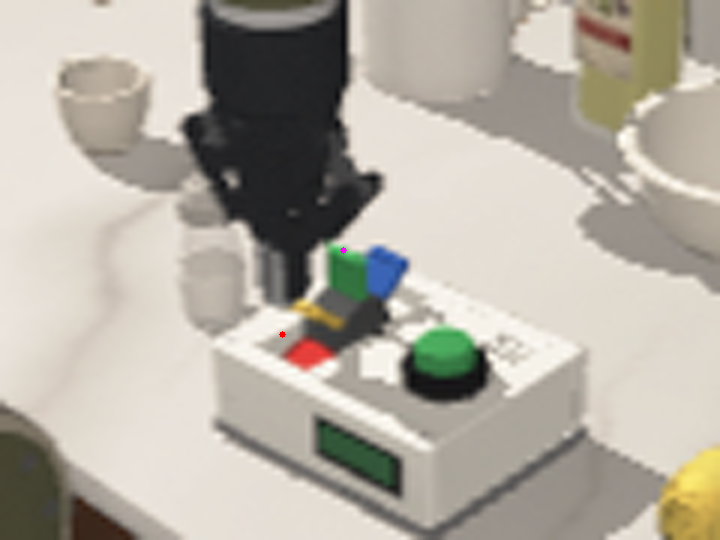

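Green still stands up and the finger is clear in front of it. Second sweep.

Call:
step_arm(moves=[[[0,0,0,0,-0.009,0,0],[0,0,0,0,-0.018,0,0],[0,0,0,0,-0.027,0,0],[0,0,0,0,-0.036,0,0],[0,0,0,0,-0.045,0,0],[0,0,0,0,-0.054,0,0],[0,0,0,0,-0.063,0,0],[0,0,0,0,-0.072,0,0],[0,0,0,0,-0.081,0,0],[0,0,0,0,-0.09,0,0],[0,0,0,0,-0.096,0,0],[0,0,0,0,-0.096,0,0]]])

```text
clock: 7.65
tcp_pos: [0.4625, 0.1364, 0.0869]
orientation: [-0.479, 0.52, -0.479, -0.52]
wrist_force: [0.1, 0.2, -0.9]
finger_gap: 0.0002
```

```bash
python3 look.py 8
```

```text
7.65 [0.4625 0.1364 0.0869] 0.0002 [ 0.13  0.17 -0.87]
scene tip lo [0.083 0.084 0.099 0.1   0.101 0.103 0.104 0.105] [0.445 0.117] [0.475 0.157]
top tip lo [0.059 0.061 0.062 0.082 0.087 0.087 0.089] [0.443 0.118] [0.459 0.129]
```

View pics/scene_8.png

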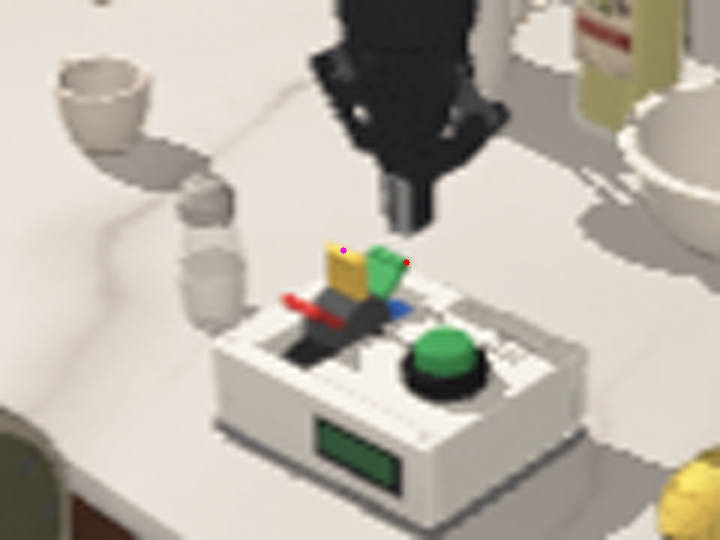

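Yellow is up and red is next, in front. I return the finger for the last sweep.

Call:
step_arm(moves=[[[0,0,0,-0.02,0,0,0],[0,0,0,-0.035,0,0,0],[0,0,0,-0.038,0.03,0,0],[0,0,0,-0.038,0.065,0,0],[0,0,0,-0.038,0.096,0,0],[0,0,0,-0.038,0.096,0,0],[0,0,0,-0.025,0.096,0,0],[0,0,0,-0.01,0.096,0,0],[0,0,0,0.0,0.096,0,0],[0,0,0,0.0,0.096,0,0]]])

```text
clock: 8.75
tcp_pos: [0.3646, 0.1283, 0.0857]
orientation: [0.478, -0.519, 0.48, 0.521]
wrist_force: [-0.5, -0.3, 0.1]
finger_gap: 0.0
```

```bash
python3 look.py 9
```

```text
8.75 [0.3646 0.1283 0.0857] 0.0 [-0.51 -0.29  0.13]
scene tip lo [0.083 0.087 0.097 0.099 0.1   0.1   0.102 0.103] [0.345 0.11 ] [0.381 0.148]
```

View pics/scene_9.png

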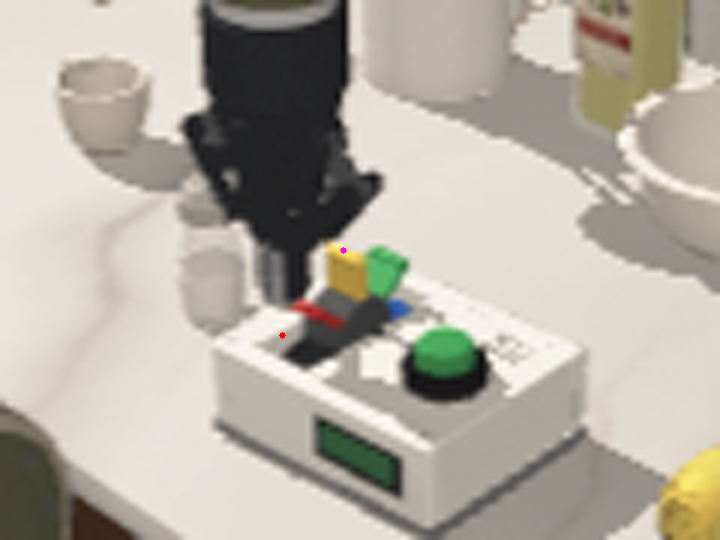

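Yellow is still up, so the third and last sweep goes now.

Call:
step_arm(moves=[[[0,0,0,0,-0.009,0,0],[0,0,0,0,-0.018,0,0],[0,0,0,0,-0.027,0,0],[0,0,0,0,-0.036,0,0],[0,0,0,0,-0.045,0,0],[0,0,0,0,-0.054,0,0],[0,0,0,0,-0.063,0,0],[0,0,0,0,-0.072,0,0],[0,0,0,0,-0.081,0,0],[0,0,0,0,-0.09,0,0],[0,0,0,0,-0.096,0,0],[0,0,0,0,-0.096,0,0]]])

```text
clock: 10.05
tcp_pos: [0.4623, 0.1364, 0.0868]
orientation: [0.479, -0.52, 0.479, 0.52]
wrist_force: [-0.3, -0.9, -0.9]
finger_gap: 0.0004
```

```bash
python3 look.py 10; python3 -c "
from h import *
print(plan([.412,.0525,.125]))"
```

```text
10.05 [0.4623 0.1364 0.0868] 0.0004 [-0.29 -0.87 -0.87]
scene tip lo [0.099 0.101 0.101 0.103 0.103 0.103 0.105 0.105] [0.444 0.116] [0.476 0.155]
top tip lo [0.059 0.06  0.061 0.085 0.087 0.088] [0.444 0.118] [0.459 0.129]
(array([-0.0383,  0.0557, -0.0795]), [array([-3.1348e+00,  2.8000e-03,  1.0000e-04]), array([ 0.0068,  0.0001, -0.0018])])
```

View pics/scene_10.png

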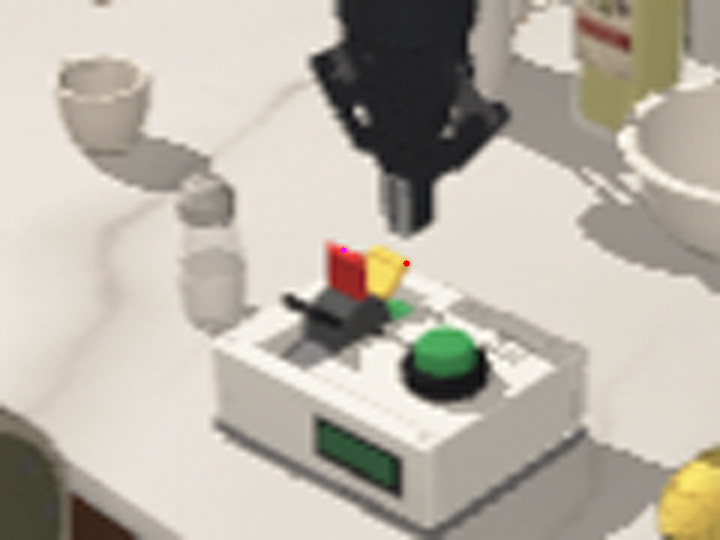

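Red is straight up. I lift clear and move over the button.

Call:
step_arm(moves=[[[0,0,0,-0.02,0,0,0],[0,0,0,-0.038,0,0,0],[0,0,0,-0.05,0.01,-0.015,0],[0,0,0,-0.05,0.03,-0.045,0],[0,0,0,-0.05,0.045,-0.07,0],[0,0,0,-0.045,0.056,-0.08,0],[0,0,0,-0.03,0.056,-0.08,0],[0,0,0,-0.025,0.056,-0.08,0],[0,0,0,-0.025,0.056,-0.08,0]]])

```text
clock: 11.05
tcp_pos: [0.4108, 0.0521, 0.1111]
orientation: [0.478, -0.519, 0.48, 0.521]
wrist_force: [-0.3, 0.3, 0.0]
finger_gap: -0.0004
```

```bash
python3 look.py 11
```

```text
11.05 [0.4108 0.0521 0.1111] -0.0004 [-0.3   0.28  0.01]
scene tip lo [0.081 0.081 0.082 0.082 0.082 0.083 0.083 0.084] [0.395 0.034] [0.424 0.072]
```

View pics/scene_11.png

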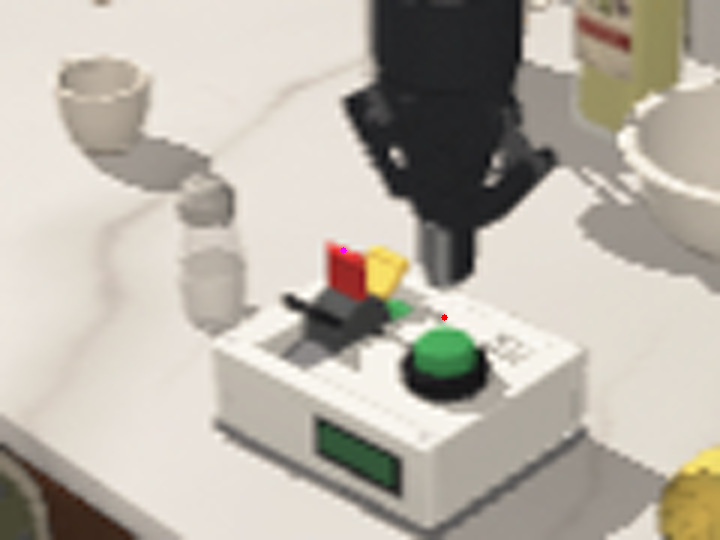

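View pics/top_11.png

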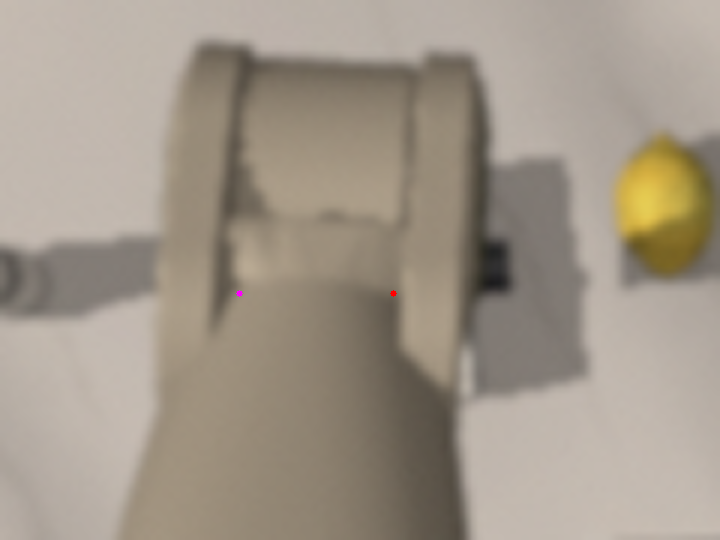

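Call:
step_arm(moves=[[[0,0,0,0.012,0,0,0],[0,0,0,0.024,0,0,0],[0,0,0,0.028,0,0,0],[0,0,0,0.028,0,0,0]]])

```text
clock: 11.55
tcp_pos: [0.4116, 0.0525, 0.0838]
orientation: [0.478, -0.52, 0.479, 0.521]
wrist_force: [0.1, -0.5, 0.5]
finger_gap: -0.0006
```

```bash
python3 look.py 12
```

```text
11.55 [0.4116 0.0525 0.0838] -0.0006 [ 0.13 -0.46  0.45]
scene tip lo [0.061 0.066 0.07  0.072 0.072 0.072 0.073 0.073] [0.39  0.031] [0.431 0.072]
```

View pics/scene_12.png

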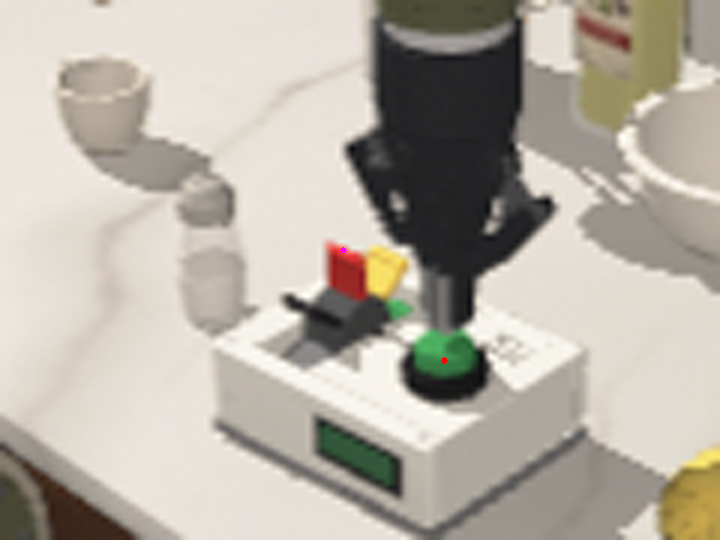

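Call:
step_arm(moves=[[[0,0,0,0.003,0,0,0],[0,0,0,0.006,0,0,0],[0,0,0,0.006,0,0,0]]])

```text
clock: 11.95
tcp_pos: [0.4121, 0.0523, 0.0783]
orientation: [0.479, -0.52, 0.479, 0.521]
wrist_force: [-0.3, 0.3, -0.5]
finger_gap: 0.0002
```

Call:
step_arm(moves=[[[0,0,0,0.002,0,0,0],[0,0,0,0.004,0,0,0],[0,0,0,0.004,0,0,0]]])

```text
clock: 12.25
tcp_pos: [0.4122, 0.0523, 0.0742]
orientation: [0.479, -0.52, 0.479, 0.521]
wrist_force: [-0.2, -0.2, 1.9]
finger_gap: 0.0
```

Call:
step_arm(moves=[[[0,0,0,0.002,0,0,0],[0,0,0,0.004,0,0,0],[0,0,0,0.005,0,0,0],[0,0,0,0.005,0,0,0]]])

```text
clock: 12.65
tcp_pos: [0.4123, 0.0523, 0.0692]
orientation: [0.479, -0.52, 0.479, 0.521]
wrist_force: [-0.5, -0.6, 4.0]
finger_gap: -0.0001
```

Call:
step_arm(moves=[[[0,0,0,0.001,0,0,0],[0,0,0,0.002,0,0,0],[0,0,0,0.003,0,0,0],[0,0,0,0.003,0,0,0]]])

```text
clock: 13.05
tcp_pos: [0.4124, 0.0523, 0.0678]
orientation: [-0.479, 0.52, -0.479, -0.52]
wrist_force: [-6.3, 0.0, 20.4]
finger_gap: 0.0001
```

```bash
python3 look.py 13
```

```text
13.05 [0.4124 0.0523 0.0678] 0.0001 [-6.31  0.05 20.39]
scene tip lo [0.063 0.064 0.069 0.07  0.07  0.071 0.071 0.072] [0.392 0.031] [0.432 0.073]
```

View pics/scene_13.png

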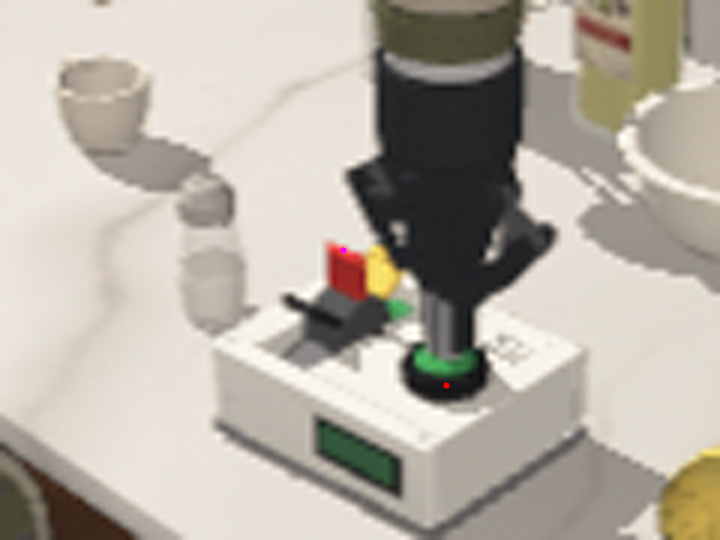

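The force has risen to 20 N at the stop, so the button is fully down, and red is still up. I let go and lift clear.

Call:
step_arm(moves=[[[0,0,0,-0.01,0,0,0],[0,0,0,-0.03,0,0,0],[0,0,0,-0.06,0,0,0],[0,0,0,-0.1,0,0,0],[0,0,0,-0.13,0,0,0],[0,0,0,-0.13,0,0,0],[0,0,0,-0.13,0,0,0]]])

```text
clock: 13.85
tcp_pos: [0.4128, 0.0523, 0.1979]
orientation: [-0.479, 0.521, -0.479, -0.52]
wrist_force: [0.2, -0.9, -0.1]
finger_gap: 0.0002
```

```bash
python3 look.py 14; python3 -c "
import numpy as np,cv2
a=np.load('scene_10.npz')['p'].astype(int);b=np.load('scene_14.npz')['p'].astype(int)
print(abs(a-b).max(-1)[195:235,255:320].mean())"
```

```text
13.85 [0.4128 0.0523 0.1979] 0.0002 [ 0.24 -0.93 -0.07]
scene tip lo [0.21  0.212 0.212 0.213 0.214 0.215 0.215 0.216] [0.396 0.034] [0.429 0.069]
2.7565384615384616
```

View pics/scene_14.png

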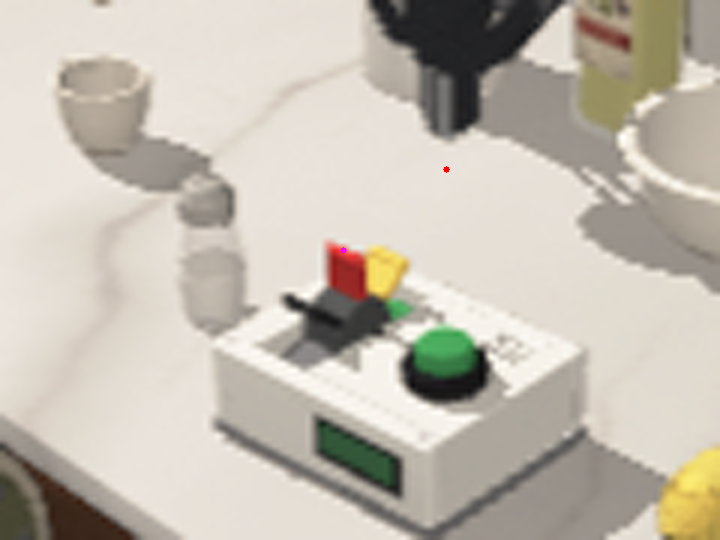

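The button is back up, red is upright, the timer hasn't moved and the arm is clear. I hand in.

```bash
python3 -c "
from workcell import env
print(env.hand_in())"
```

```text
the job is handed in; nothing more can be done
None
```

The white timer is set to red and started, and I handed the job in at about 14 s of the 64 s; no verdict was reported.

- **Wheel:** Blue was up at the start, so I made three single-click sweeps. I checked a picture after each one: green, then yellow, then red straight up.
- **Button:** I pressed it until the force rose sharply from 4 N to about 20 N at the stop, with red still up, then released it. The upward force read zero once I lifted off.
- **Last picture:** Red is upright, the button is back up, the timer is in the same place in the image, and the fingers are well clear. I saw nothing else disturbed in that view, but it does not show every object.

**One disagreement:** The pictures showed the closed fingertips about 20 mm higher than the stated 11 mm ahead of the TCP. A first pass at the stated height, as far as over the upright paddle, cleared it without contact, as the pictures had predicted. I therefore set the sweep height from the pictures, about 19 mm lower; the button height I found by lowering until the force rose.

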